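Park the tilting bottle cradle on its catch

ROBOT

A 7-joint arm with a two-finger parallel gripper is mounted at the origin on the work surface. World frame = base frame: x ahead of the robot, y to its left, z up, the work surface at z = 0. Lengths are in mm, angles in degrees, forces in N, time in s.
With the tool pointing down it reaches from about 350 to 900 mm from the base axis. Payload 8.1 kg.
Tool frame: the origin (TCP) lies at the very end of the fingers, on their centre line; the grasp point (between the pads) lies 19 mm behind it (env.grasp_offset is the distance from the TCP to the grasp point, in mm); z points along the fingers, y is the line along which they close (so a half turn about z gives the same grasp; the last joint's range is limited). The gripper opens to 92 mm and grips with 3 to 60 N. Pads are 19 mm wide; open, the fingers measure 130 mm over their backs; the gripper's body (75 mm by 190 mm) begins 47 mm behind the grasp point.
Start: joints at [68.778, 24.895, 1.432, 90.138, -0.665, 64.973, -4.303], TCP at [165.357, -602.743, 226.742] pointing down, gripper open.
Joint ranges: [-149.89, 149.89], [-25.12, 119.58], [-72.63, 75.52], [4.76, 147.25], [-75.54, 255.54], [6.69, 114.76], [-157.13, 157.13]. Speed limits (degrees/s): [127.2, 127.2, 172.46, 172.46, 180, 180, 180].

INTERFACE

Orientations are given as [roll, pitch, yaw] about the fixed x, y, z axes, in that order (R = Rz(yaw) Ry(pitch) Rx(roll)).
In Python, from rig import env, vision, ticket gives the robot as it stands.
- The arm moves only by the tool apply_moves, never from a script. Its arguments are lists of equal length, an entry for each row: "delta_pos": the shift along the tool's x, y, z in mm, a list of three; "roll": the turn about the tool's z in rad. In form: {"delta_pos": [[dx, dy, dz], ...], "roll": [roll, ...]}. A call has 1 to 12 rows; each row is the pose to reach, as a shift and turn from the pose commanded when the call began, along the tool's axes at that moment; what a row does not reach only later rows make up. A row lasts 1/10 s, in which the tool goes at most 50 mm and 8.59 degrees, less where a joint would pass 70% of its speed; a pose out of reach is approached as far as the arm can. A call with a gripper value outside its range is refused whole. "claw" is the finger opening in mm, from 0 to 91.8, set as the call begins (left out, the last holds). The fingers move at their own pace and stop on an object; "force" is the grip in N (left out, the last holds). Time passes only in rows, so rows that repeat a pose let the fingers close. It gives the time, the measured TCP pose, the force, the opening and the grip force at its end, in the units of the state.
- env.sense(): the state, without advancing time (a new reading comes with each control period).
- vision.capture(name): name is "scene" or "top" or "wrist"; returns a dict with "frame" (420x560x3 uint8, red, green, blue), "camera_matrix" (3x3 intrinsics, pixels), "R" (3x3) and "t" (3): a world point X has camera coordinates R X + t; the wrist camera has in their place "tool_from_camera" (4x4, takes a point from camera to tool coordinates, whose origin is the TCP and whose axes are the flange's). Camera axes: x right, y down, z forward; pixel columns grow to the right and rows downward; lengths in mm; the calibration is good to about 2 mm. A picture is of the moment at which its call begins: read the wrist's pose just before it. There is no depth.
- ticket.sign_off(): hands the job in; it is judged then, once.
The state is a dict: "time": time; "joint_positions": joint angles; "qvel": joint speeds; "joint_efforts": joint torques, N m; "tool_pos": TCP position; "tcp_rot": TCP orientation; "force": force on the tool from outside, world axes, zero at the start; "moment": the same for the moment, N m; "gripper_width": finger opening in mm; "finger_force": force on a finger pad.
Only numpy, scipy, OpenCV 4.12 (cv2) and the standard library are available. Lean on these libraries where they do the work, as an engineer would, in place of code of your own. Each camera call takes 0.05 s, during which the arm holds its last target. There are 200 camera calls.

TASK

Park the tilting bottle cradle with the bottle's neck up: press the steel pad on its tail gently down until you feel the tail bar come to rest on the stop ledge, then, keeping it pressed down, slide the cradle all the way sideways so that the bar sits under the catch lip, and ease off so that it stays locked there by itself. Never push the cradle with more than about 15 N, never let the bottle drop back, and leave the tumbler, jar and coasters where they are.

Things in the scene. Friction and masses are not known exactly. Their poses are not given: they have to be found in the camera images.
- stand: Fixed dark wooden stand of the cradle: base board 320 x 160 x 14 mm, two 112 mm uprights carrying a steel axle. Origin: on the table surface, straight under the axle. Its x points along the cradle towards the bottle neck (pad and catch lie at -x), y along the axle (the way the cradle slides to be locked), z up.
- sleeve (a point): Fixed point on the table at x = -167, y = 0 mm of the stand (its axes), under the catch: a rubber stop ledge, 28 mm wide, from y = -20 to +70 mm, sprung (gives 1 mm per 2.5 N, up to 8 mm), and 10.5 mm over its part from y = +30 mm on, a fixed 5 mm steel lip. The catch is height-adjustable: the ledge's top is 43 to 71 mm above the table, other each time, not measured, to be felt.
- axle (a point): Centre point of the stand's axle, 95 mm above the table over the stand's origin; it does not move. Axes as the stand's.
- rocker (a joint): Tilt of the cradle about the axle, rad. 0 = at rest, neck down (tail arm 0.22 rad above level); level at 0.22; grows as the pad is pressed and the neck rises. The tail bar meets the ledge between about 0.33 and 0.51. The cradle (0.75 kg with its strapped-in bottle, a fifth more or less each time) falls back to 0 when not held; 3 to 7 N on the pad holds it.
- shift (a joint): Sideways position of the cradle along the axle, m, 0 to 0.040, growing along the stand's +y; starts between 0 and 0.006, fully home at 0.040. Stiff: needs about 2 to 5 N sideways and stays where it is left.
- pad (a point): Middle of the top of the press pad on the cradle's tail, 118 mm from the axle, about 125 mm above the table at rest: flat steel, 50 mm along x (along the cradle), reaching 29 mm to -y and 28 mm to +y, where a 12 mm high fin stands along its edge: push sideways (+y) against the fin's inner face. It tilts and slides with the cradle.
- tail_bar (a point): Centre of the round steel cross-bar at the tail's end, 8 mm diameter, 30 mm long across the cradle, 170 mm from the axle. It is what rests on the stop ledge and goes under the lip. Moves with the cradle.
- tumbler: Loose empty glass tumbler, 76 mm wide, 90 mm high, bystander. Origin: centre of its underside.
- jar: Loose amber jar with a steel cap, 72 mm wide, 100 mm high, bystander. Origin: centre of its underside.
- coasters: Loose block of cork coasters, round, 96 mm wide, 24 mm high, bystander. Origin: centre of its underside.

How it is judged (in metres and radians):
On the way:
1. the tail is pressed down to catch level before the cradle is slid sideways (value of joint rocker above 0.3 rad and value of joint shift below 0.013 m), for 0.1 s.
At the end, for the whole second after the job is handed in: The cradle stands locked, neck up and still (tilt above 0.29 rad), slid home (at least 32 of the 40 mm), held by the catch alone (value of joint rocker above 0.29 rad and value of joint shift above 0.032 m and velocity of joint rocker between -0.05 and 0.05 rad/s); the robot touches nothing.
It fails at once if the cradle or its stand is pushed with more than 20 N (contact force between any of the fingers, the arm and stand above 20 N).
It fails at once if the bottle drops back (the cradle falls faster than 2.5 rad/s) (velocity of joint rocker below -2.5 rad/s).
It fails at once if a bystander is moved by more than 25 mm or tipped over (distance of any of tumbler, jar, coasters from where it was at the start of the episode above 0.025 m or angle between any of tumbler, jar's own z axis and vertical above 0.4 rad).
It also fails if it takes over 40 s, if anything falls off the work surface, if the arm or the gripper's body presses on something with over 40 N, if the wrist force passes 120 N, or if a joint passes its speed limit or range.

## Working session

There is one attempt and no reset: what is moved stays moved. The work goes in short steps, Python scripts to look and compute and a tool call to move; the robot and the scene stay as the last step left them, time stands still between calls to the robot, and variables do not carry over. Pictures are saved under pics/ and viewed, at most 10 in all, crops included, and the job is handed in when it is done.

Besides the shell and the picture viewer there is one more tool, called after "Request:" as name(argument=value, ...), one argument or row to a line, values as JSON. apply_moves: Moves the arm, as the interface text tells. Its arguments: {"type":"object","properties":{"delta_pos":{"type":"array"},"roll":{"type":"array"},"claw":{"type":"number"},"force":{"type":"number"}},"required":["delta_pos","roll"]}

```bash
mkdir -p pics; python3 - <<'E'
from rig import env, vision
import cv2,pickle
print(env.sense())
d={}
for n in("scene","top"):
    c=vision.capture(n); d[n]=c
    cv2.imwrite(f"pics/{n}0.png",c["frame"][:,:,::-1])
    print(n,c["camera_matrix"],c["R"],c["t"])
pickle.dump(d,open("c0.pkl","wb"))
E
```

```text
{'time': 0.0, 'joint_positions': array([68.77829959, 24.93491541,  1.43178599, 90.18973375, -0.66161165,
       64.97355574, -4.30282881]), 'qvel': array([-0.05698451, -0.01557763, -0.00414012, -0.01361331, -0.11711315,
       -0.04132391, -0.08269705]), 'joint_efforts': array([-1.52838138e-04, -6.67858243e+01,  9.84452069e-01, -3.14456141e+01,
       -6.06998219e-02,  4.28040465e-02,  1.64003327e-04]), 'tool_pos': array([ 165.1556103 , -602.24772163,  225.95757574]), 'tcp_rot': array([-1.79910717e+02,  1.12508002e-02,  1.53396671e+01]), 'force': array([ 0.31556521,  0.7510749 , -0.34505849]), 'moment': array([ 0.01148878,  0.01779724, -0.00773982]), 'finger_force': 0.0, 'gripper_width': 91.98948379528751}
scene [[507.94991255   0.         282.86733304]
 [  0.         507.94991255 214.35339774]
 [  0.           0.           1.        ]] [[ 0.53555982  0.84433304 -0.01665501]
 [ 0.56803515 -0.37475784 -0.73272958]
 [-0.62490939  0.38295989 -0.68031609]] [-408.46091791 -214.19702743 1375.54174239]
top [[422.97677298   0.         275.28553866]
 [  0.         422.97677298 211.19028864]
 [  0.           0.           1.        ]] [[ 0.01408405 -0.9998985  -0.00215281]
 [-0.97140734 -0.01317236 -0.2370533 ]
 [ 0.23700088  0.00542993 -0.97149426]] [ 95.53055244 647.1317791  675.67707455]
```

View pics/scene0.png

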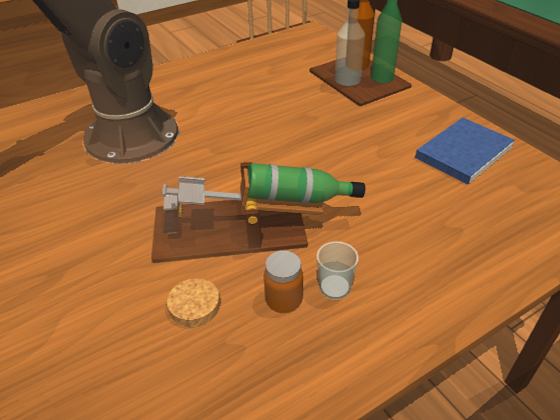

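View pics/top0.png

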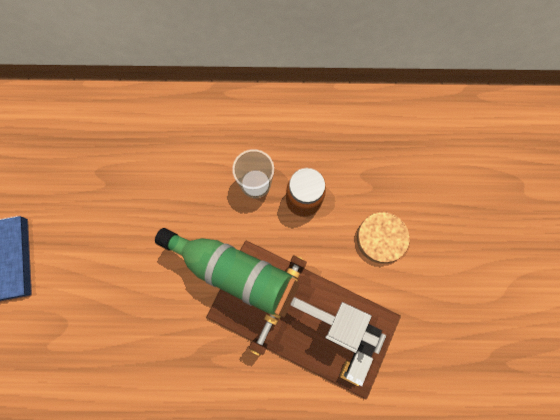

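Scene: cradle with pad at about (191,190), catch at (170,205), jar and tumbler at the front. Top: pad at about (349,327), lip at (358,368). Next, enlarge both.

```bash
python3 - <<'E'
import cv2,pickle,numpy as np
d=pickle.load(open("c0.pkl","rb"))
a=d["top"]["frame"][235:400,200:405,::-1]; b=d["scene"]["frame"][165:265,145:270,::-1]
cv2.imwrite("pics/a.png",cv2.resize(a,None,fx=3.6,fy=3.6,interpolation=cv2.INTER_CUBIC))
cv2.imwrite("pics/b.png",cv2.resize(b,None,fx=6,fy=6,interpolation=cv2.INTER_CUBIC))
E
```

```text
(no output)
```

View pics/a.png

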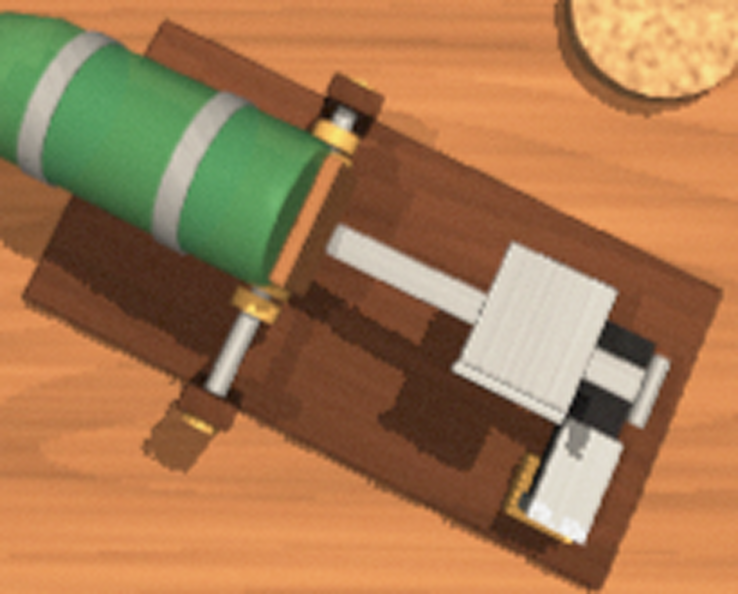

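View pics/b.png

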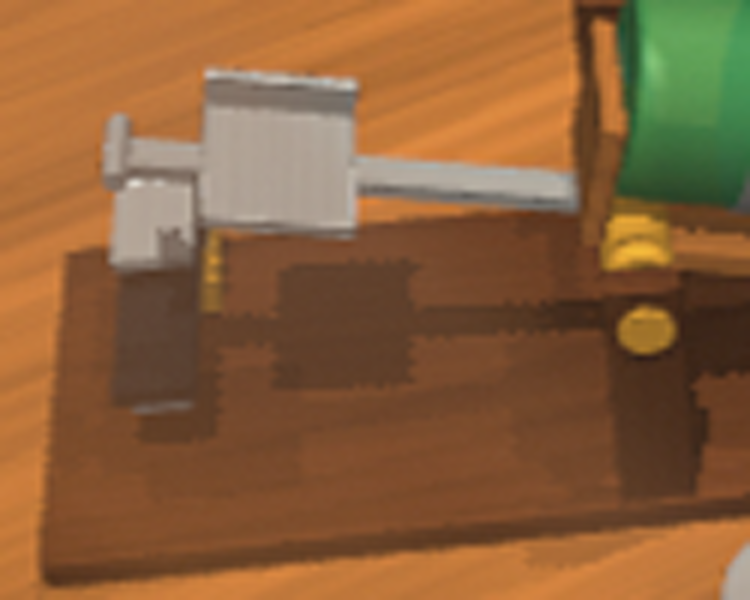

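Crops: pad corners seen in both views (top crop (515,242), (617,290), (565,415), (455,368); scene crop (355,232), (202,228), (205,70), (357,80)). Board corners are clear in the top view. Triangulating.

```bash
cat > h.py <<'E'
import numpy as np,cv2
def P(c): return c["camera_matrix"]@np.c_[c["R"],c["t"]]
def tri(c1,c2,a,b):
    X=cv2.triangulatePoints(P(c1),P(c2),np.float64(a).T,np.float64(b).T); return (X[:3]/X[3]).T
def onz(c,uv,z):
    K,R,t=c["camera_matrix"],c["R"],c["t"]; C=-R.T@t
    d=R.T@np.linalg.solve(K,[*uv,1]); return C+d*(z-C[2])/d[2]
E
python3 - <<'E'
from h import *
import pickle
d=pickle.load(open("c0.pkl","rb")); T,S=d["top"],d["scene"]
np.set_printoptions(precision=1,suppress=True)
a=np.array([(515,242),(617,290),(565,415),(455,366),(660,360),(637,425)])/3.6+[200,235]
b=np.array([(355,232),(202,228),(205,70),(357,80),(118,185),(118,117)])/6+[145,165]
X=tri(T,S,a,b); print(X)
B=np.array([onz(T,u,14) for u in np.array([(165,22),(722,290),(600,590),(25,298)])/3.6+[200,235]])
print(B,B.mean(0)); 
e=B[0]+B[3]-B[1]-B[2]; yaw=np.arctan2(e[1],e[0]); print(np.degrees(yaw))
ex=np.r_[np.cos(yaw),np.sin(yaw),0]; ey=np.r_[-ex[1],ex[0],0]
o=B.mean(0)
for p in list(X)+list(B): print((p-o)@ex,(p-o)@ey,p[2])
E
```

```text
[[487.9  -5.6 117.2]
 [467.7 -48.8 125.1]
 [416.5 -21.5 143.8]
 [435.1  23.2 132.1]
 [438.8 -64.8 130.2]
 [412.5 -52.8 135.1]]
[[ 601.9  160.1   14. ]
 [ 468.3 -126.7   14. ]
 [ 326.   -59.6   14. ]
 [ 459.4  226.8   14. ]] [463.9  50.2  14. ]
65.01663211385062
-40.369961642206334 -45.346926433920004 117.20067180539357
-88.07784457209122 -45.19651625634701 125.06842687113628
-84.97943307900968 12.663631102092014 143.7683527596758
-36.61372546536156 14.670932317527184 132.12360309776645
-114.77896091359854 -25.809038440602613 130.19772729653116
-115.0035779475726 3.1174404148131343 135.1457531746908
157.94958855052423 -78.6849515619232 14.0
-158.4138035782482 -78.66907321476758 14.0
-157.7068935466024 78.66907321476742 14.0
158.17110857432652 78.6849515619231 14.0
```

Request:
apply_moves(
  delta_pos=[
    [15,-15,0],
    [40,-45,0],
    [70,-80,0],
    [100,-115,0],
    [130,-150,0],
    [160,-185,0],
    [190,-220,0],
    [220,-255,0],
    [250,-285,0],
    [275,-315,0],
    [290,-335,0],
    [300,-345,0],
  ],
  roll=[-0.02,-0.06,-0.1,-0.15,-0.2,-0.25,-0.3,-0.35,-0.4,-0.44,-0.47,-0.5],
  claw=0,
)

```text
time: 1.3
tool_pos: [363.8, -188.5, 226.7]
tcp_rot: [-180.0, 0.0, 44.2]
force: [-0.7, -1.0, 0.2]
gripper_width: 2.1
finger_force: 0.0
```

```bash
python3 - <<'E'
from rig import env
import numpy as np
s=env.sense(); print(s)
E
```

```text
{'time': 1.3, 'joint_positions': array([ 38.21754492,   6.12586341, -19.76002156, 116.60412077,
         2.43846583,  57.66947341, -28.50942562]), 'qvel': array([-9.76988143,  1.79828799, -7.04277646, -1.67563767,  2.34058401,
        0.17482957, -2.16821174]), 'joint_efforts': array([ 5.32170944e-01, -3.76326370e+01, -1.32314745e+00, -2.89937925e+01,
       -3.02784629e-01,  8.97601945e-03, -3.80404210e-01]), 'tool_pos': array([ 363.80597784, -188.53968653,  226.66724398]), 'tcp_rot': array([-1.79980858e+02,  1.65890280e-03,  4.42341888e+01]), 'force': array([-0.73716408, -1.00344981,  0.17466839]), 'moment': array([-0.07504087, -0.03629926, -0.0130362 ]), 'finger_force': 0.0, 'gripper_width': 2.0702717505919686}
```

Request:
apply_moves(
  delta_pos=[
    [15,-5,0],
    [40,-14,0],
    [68,-24,0],
    [96,-34,5],
    [124,-44,12],
    [150,-54,20],
    [170,-61,30],
    [182,-65,42],
    [186,-67,50],
    [186,-67,55],
    [186,-67,55],
  ],
  roll=[-0.04,-0.08,-0.12,-0.17,-0.22,-0.27,-0.31,-0.35,-0.366,-0.366,-0.366],
)

```text
time: 2.4
tool_pos: [449.9, -14.5, 170.9]
tcp_rot: [-179.9, 0.1, 64.9]
force: [-0.1, -0.1, -0.5]
gripper_width: 0.2
finger_force: 0.0
```

```bash
python3 - <<'E'
from rig import env,vision
import cv2,numpy as np
s=env.sense(); print(s["joint_positions"],s["tool_pos"],s["tcp_rot"],s["force"])
a=vision.capture("top")["frame"][200:400,260:410]
b=vision.capture("scene")["frame"][110:260,130:290]
r=lambda i:cv2.resize(i,(400,int(i.shape[0]*400/i.shape[1])),interpolation=cv2.INTER_CUBIC)
a,b=r(a),r(b); H=max(len(a),len(b)); 
p=lambda i:np.pad(i,((0,H-len(i)),(0,0),(0,0)))
cv2.imwrite("pics/c.png",np.hstack([p(a),p(b)])[:,:,::-1])
E
```

```text
[ 20.38435639  15.28128907 -30.31278288 115.68363857   9.79077285
  51.57132822 -40.32312776] [449.8533596  -14.51083485 170.86666221] [-1.79910747e+02  7.40427146e-02  6.48521310e+01] [-0.0687364  -0.05307542 -0.49021542]
```

View pics/c.png

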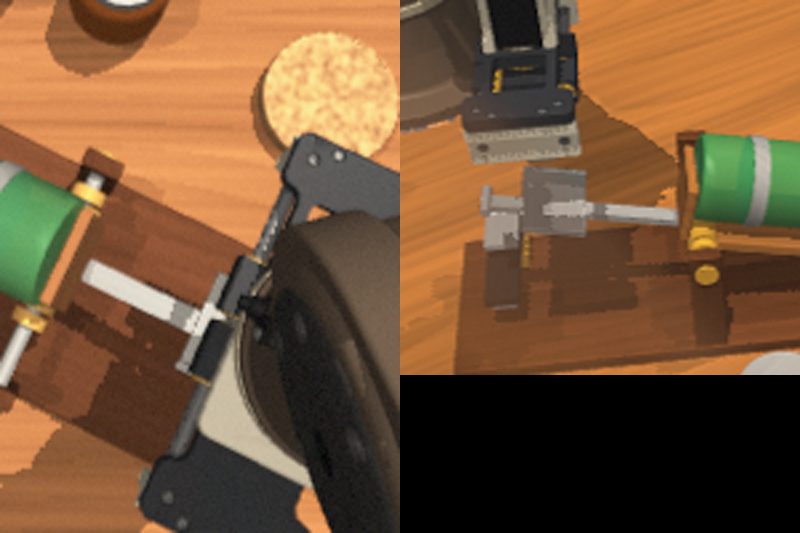

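The top view shows the closed fingers (about (210,330) in the left half) in line with the pad. In the right half a pale block sits at (525,140) above the pad, and I don't see the fingers' shape. I'll check by projection.

```bash
python3 - <<'E'
from h import *
import pickle
d=pickle.load(open("c0.pkl","rb"))
def pr(c,X):
    x=P(c)@np.r_[X,1]; return x[:2]/x[2]
for X in [(450,-14.5,171),(450,-14.5,237),(451,-13,125)]:
    u=pr(d["top"],X); v=pr(d["scene"],X)
    print(X,(u-[260,200])*400/150,(v-[130,110])*2.5+[400,0])
E
```

```text
(450, -14.5, 171) [253.1206312  340.42553054] [543.78436245 158.4468785 ]
(450, -14.5, 237) [277.49708599 344.53254627] [530.73967418  87.27960125]
(451, -13, 125) [236.31985339 336.22890914] [554.45435952 204.28761206]
```

Request:
apply_moves(
  delta_pos=[
    [0,0,8],
    [0,0,18],
    [0,0,28],
    [0,0,34],
    [0,0,37],
    [0,0,39],
    [0,0,41],
    [0,0,43],
    [0,0,45],
    [0,0,47],
    [0,0,49],
    [0,0,49],
  ],
  roll=[0,0,0,0,0,0,0,0,0,0,0,0],
)

```text
time: 3.7
tool_pos: [450.7, -13.6, 122.7]
tcp_rot: [180.0, 0.0, 64.9]
force: [-0.1, -3.1, 4.3]
gripper_width: 0.5
finger_force: 1.7
```

Request:
apply_moves(
  delta_pos=[
    [0,0,2],
    [0,0,4],
    [0,0,6],
    [0,0,8],
    [0,0,10],
    [0,0,12],
    [0,0,14],
    [0,0,16],
    [0,0,18],
    [0,0,20],
    [0,0,22],
    [0,0,24],
  ],
  roll=[0,0,0,0,0,0,0,0,0,0,0,0],
)

```text
time: 4.9
tool_pos: [450.6, -13.3, 98.5]
tcp_rot: [-180.0, 0.0, 65.0]
force: [-1.0, -3.0, 4.4]
gripper_width: 0.5
finger_force: 2.2
```

Request:
apply_moves(
  delta_pos=[
    [0,0,2],
    [0,0,4],
    [0,0,6],
    [0,0,8],
    [0,0,9],
    [0,0,10],
    [0,0,10],
  ],
  roll=[0,0,0,0,0,0,0],
)

```text
time: 5.6
tool_pos: [450.7, -13.1, 88.6]
tcp_rot: [-180.0, -0.0, 65.0]
force: [-1.1, -2.3, 4.2]
gripper_width: 0.6
finger_force: 1.9
```

Request:
apply_moves(
  delta_pos=[
    [0,0,1],
    [0,0,2],
    [0,0,3],
    [0,0,3],
  ],
  roll=[0,0,0,0],
)

```text
time: 6.0
tool_pos: [450.8, -13.1, 85.6]
tcp_rot: [180.0, -0.0, 65.0]
force: [-0.4, -0.5, 3.6]
gripper_width: 0.4
finger_force: 1.8
```

Request:
apply_moves(
  delta_pos=[
    [0,0,1],
    [0,0,2],
    [0,0,2],
  ],
  roll=[0,0,0],
)

```text
time: 6.3
tool_pos: [450.9, -13.0, 83.7]
tcp_rot: [180.0, -0.0, 65.0]
force: [-0.3, -0.2, 3.8]
gripper_width: 0.7
finger_force: 1.8
```

Request:
apply_moves(
  delta_pos=[
    [0,0,1],
    [0,0,2],
    [0,0,2],
  ],
  roll=[0,0,0],
)

```text
time: 6.6
tool_pos: [451.0, -12.9, 81.7]
tcp_rot: [180.0, -0.0, 65.0]
force: [-0.2, 2.0, 3.3]
gripper_width: 0.1
finger_force: 1.7
```

Request:
apply_moves(
  delta_pos=[
    [0,0,1],
    [0,0,2],
    [0,0,2],
  ],
  roll=[0,0,0],
)

```text
time: 6.9
tool_pos: [450.8, -13.2, 79.6]
tcp_rot: [180.0, -0.0, 65.0]
force: [0.7, 2.4, 2.6]
gripper_width: 0.4
finger_force: 1.7
```

Request:
apply_moves(
  delta_pos=[
    [0,0,1],
    [0,0,1],
  ],
  roll=[0,0],
)

```text
time: 7.1
tool_pos: [450.8, -13.3, 78.7]
tcp_rot: [180.0, -0.0, 65.0]
force: [1.5, 1.8, 3.9]
gripper_width: -0.0
finger_force: 1.7
```

Request:
apply_moves(
  delta_pos=[
    [0,0,1],
    [0,0,1],
  ],
  roll=[0,0],
)

```text
time: 7.3
tool_pos: [450.7, -13.3, 77.6]
tcp_rot: [180.0, 0.0, 65.0]
force: [1.0, 1.5, 3.3]
gripper_width: 0.5
finger_force: 1.6
```

Request:
apply_moves(
  delta_pos=[
    [0,0,1],
    [0,0,1],
  ],
  roll=[0,0],
)

```text
time: 7.5
tool_pos: [450.7, -13.4, 76.6]
tcp_rot: [180.0, 0.0, 65.0]
force: [1.0, 1.6, 3.6]
gripper_width: 0.3
finger_force: 1.6
```

Request:
apply_moves(
  delta_pos=[
    [0,0,1],
    [0,0,1],
  ],
  roll=[0,0],
)

```text
time: 7.7
tool_pos: [450.7, -13.3, 75.6]
tcp_rot: [-180.0, 0.0, 65.0]
force: [1.0, 1.3, 3.5]
gripper_width: 0.3
finger_force: 1.6
```

Request:
apply_moves(
  delta_pos=[
    [0,0,1],
    [0,0,1],
  ],
  roll=[0,0],
)

```text
time: 7.9
tool_pos: [450.7, -13.3, 74.6]
tcp_rot: [-180.0, 0.0, 65.0]
force: [1.0, 0.7, 4.4]
gripper_width: 0.6
finger_force: 1.6
```

Request:
apply_moves(
  delta_pos=[
    [0,0,1],
    [0,0,1],
  ],
  roll=[0,0],
)

```text
time: 8.1
tool_pos: [450.6, -13.4, 73.6]
tcp_rot: [-180.0, 0.0, 65.0]
force: [1.6, 1.7, 3.4]
gripper_width: 0.3
finger_force: 1.6
```

Request:
apply_moves(
  delta_pos=[
    [0,0,1],
    [0,0,1],
  ],
  roll=[0,0],
)

```text
time: 8.3
tool_pos: [450.6, -13.3, 72.6]
tcp_rot: [-180.0, 0.0, 65.0]
force: [0.5, 2.0, 3.8]
gripper_width: 0.7
finger_force: 1.6
```

Request:
apply_moves(
  delta_pos=[
    [0,0,1],
    [0,0,1],
  ],
  roll=[0,0],
)

```text
time: 8.5
tool_pos: [450.8, -13.2, 71.7]
tcp_rot: [180.0, -0.0, 65.0]
force: [0.6, 1.7, 5.7]
gripper_width: 0.7
finger_force: 2.4
```

Request:
apply_moves(
  delta_pos=[
    [0,0,1],
    [0,0,1],
  ],
  roll=[0,0],
)

```text
time: 8.7
tool_pos: [451.0, -13.1, 70.9]
tcp_rot: [180.0, -0.0, 65.0]
force: [-0.7, 2.4, 9.5]
gripper_width: 0.1
finger_force: 4.2
```

Ledge felt at z ≈ 72 (3.6 → 9.5 N over 1.7 mm). Now the slide, along tool −y.

Request:
apply_moves(
  delta_pos=[
    [0,-1,0],
    [0,-2,0],
    [0,-3,0],
    [0,-4,0],
  ],
  roll=[0,0,0,0],
)

```text
time: 9.1
tool_pos: [448.5, -11.9, 71.3]
tcp_rot: [179.9, -0.1, 64.9]
force: [3.4, -0.3, 7.2]
gripper_width: 0.6
finger_force: 3.3
```

Request:
apply_moves(
  delta_pos=[
    [0,-1,0],
    [0,-2,0],
    [0,-3,0],
    [0,-4,0],
  ],
  roll=[0,0,0,0],
)

```text
time: 9.5
tool_pos: [444.9, -10.2, 71.3]
tcp_rot: [179.9, -0.1, 64.9]
force: [2.8, -0.2, 7.1]
gripper_width: 0.8
finger_force: 3.3
```

Request:
apply_moves(
  delta_pos=[
    [0,-1,0],
    [0,-2,0],
    [0,-3,0],
    [0,-4,0],
  ],
  roll=[0,0,0,0],
)

```text
time: 9.9
tool_pos: [441.2, -8.5, 71.2]
tcp_rot: [179.9, -0.1, 64.9]
force: [3.7, 0.3, 7.0]
gripper_width: 0.7
finger_force: 3.3
```

Request:
apply_moves(
  delta_pos=[
    [0,-1,0],
    [0,-2,0],
    [0,-3,0],
    [0,-4,0],
  ],
  roll=[0,0,0,0],
)

```text
time: 10.3
tool_pos: [437.6, -6.8, 71.2]
tcp_rot: [179.9, -0.1, 64.9]
force: [2.8, 0.2, 7.1]
gripper_width: 0.5
finger_force: 3.3
```

Request:
apply_moves(
  delta_pos=[
    [0,-1,0],
    [0,-2,0],
    [0,-3,0],
    [0,-4,0],
  ],
  roll=[0,0,0,0],
)

```text
time: 10.7
tool_pos: [434.0, -5.1, 71.2]
tcp_rot: [179.9, -0.1, 64.9]
force: [3.1, 0.7, 7.3]
gripper_width: 0.3
finger_force: 3.3
```

Request:
apply_moves(
  delta_pos=[
    [0,-1,0],
    [0,-2,0],
    [0,-3,0],
    [0,-4,0],
  ],
  roll=[0,0,0,0],
)

```text
time: 11.1
tool_pos: [430.4, -3.4, 71.2]
tcp_rot: [179.9, -0.1, 64.9]
force: [3.6, -0.9, 7.0]
gripper_width: 0.6
finger_force: 3.3
```

Request:
apply_moves(
  delta_pos=[
    [0,-1,0],
    [0,-2,0],
    [0,-3,0],
    [0,-4,0],
  ],
  roll=[0,0,0,0],
)

```text
time: 11.5
tool_pos: [426.8, -1.7, 71.2]
tcp_rot: [179.9, -0.1, 64.9]
force: [2.7, 0.6, 7.4]
gripper_width: 0.6
finger_force: 3.3
```

Request:
apply_moves(
  delta_pos=[
    [0,-1,0],
    [0,-2,0],
    [0,-3,0],
    [0,-4,0],
  ],
  roll=[0,0,0,0],
)

```text
time: 11.9
tool_pos: [423.2, 0.1, 71.2]
tcp_rot: [179.9, -0.1, 64.9]
force: [3.5, -1.0, 6.8]
gripper_width: 0.9
finger_force: 3.3
```

Request:
apply_moves(
  delta_pos=[
    [0,-1,0],
    [0,-2,0],
    [0,-3,0],
    [0,-3,0],
  ],
  roll=[0,0,0,0],
)

```text
time: 12.3
tool_pos: [420.3, 1.4, 71.2]
tcp_rot: [179.9, -0.1, 64.9]
force: [2.4, -0.1, 6.8]
gripper_width: 0.4
finger_force: 3.4
```

Request:
apply_moves(
  delta_pos=[
    [0,-1,0],
    [0,-2,0],
    [0,-3,0],
  ],
  roll=[0,0,0],
)

```text
time: 12.6
tool_pos: [417.8, 2.1, 71.2]
tcp_rot: [179.8, -0.0, 64.9]
force: [3.3, -2.4, 7.4]
gripper_width: 0.7
finger_force: 3.1
```

Request:
apply_moves(
  delta_pos=[
    [0,-1,0],
    [0,-1,0],
  ],
  roll=[0,0],
)

```text
time: 12.8
tool_pos: [416.6, 2.4, 71.2]
tcp_rot: [179.9, -0.0, 64.9]
force: [3.0, -3.3, 6.1]
gripper_width: 0.5
finger_force: 3.2
```

Request:
apply_moves(
  delta_pos=[
    [0,-1,0],
    [0,-1,0],
  ],
  roll=[0,0],
)

```text
time: 13.0
tool_pos: [415.7, 2.8, 71.1]
tcp_rot: [179.9, -0.0, 64.9]
force: [3.7, -3.0, 6.8]
gripper_width: 0.2
finger_force: 3.2
```

Request:
apply_moves(
  delta_pos=[
    [0,-1,0],
    [0,-1,0],
  ],
  roll=[0,0],
)

```text
time: 13.2
tool_pos: [414.8, 3.1, 71.1]
tcp_rot: [179.9, -0.0, 64.9]
force: [3.2, -2.7, 6.3]
gripper_width: 0.7
finger_force: 3.2
```

```bash
python3 - <<'E'
from rig import env,vision
import cv2,numpy as np
a=vision.capture("top")["frame"][200:400,260:410]
b=vision.capture("scene")["frame"][130:260,130:290]
r=lambda i:cv2.resize(i,(400,int(i.shape[0]*400/i.shape[1])),interpolation=cv2.INTER_CUBIC)
a,b=r(a),r(b); H=max(len(a),len(b)); 
p=lambda i:np.pad(i,((0,H-len(i)),(0,0),(0,0)))
cv2.imwrite("pics/d.png",np.hstack([p(a),p(b)])[:,:,::-1])
E
```

```text
(no output)
```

View pics/d.png

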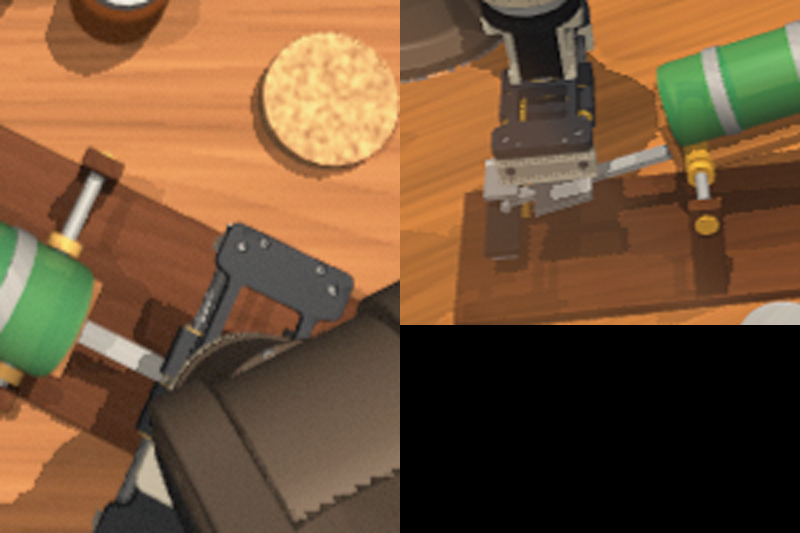

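The cradle has slid about 34 mm (hub now at (65,243), was (85,193)) and is still neck up. Pushing on to the end stop.

Request:
apply_moves(
  delta_pos=[
    [0,-1,0],
    [0,-2,0],
    [0,-2,0],
  ],
  roll=[0,0,0],
)

```text
time: 13.6
tool_pos: [412.9, 3.9, 71.1]
tcp_rot: [179.9, 0.0, 64.9]
force: [3.6, -3.0, 6.3]
gripper_width: 0.6
finger_force: 3.2
```

Request:
apply_moves(
  delta_pos=[
    [0,-1,0],
    [0,-2,0],
    [0,-2,0],
  ],
  roll=[0,0,0],
)

```text
time: 13.9
tool_pos: [411.0, 4.7, 71.1]
tcp_rot: [179.9, 0.0, 64.9]
force: [3.7, -3.2, 6.6]
gripper_width: 0.2
finger_force: 3.2
```

Request:
apply_moves(
  delta_pos=[
    [0,-1,0],
    [0,-2,0],
    [0,-2,0],
  ],
  roll=[0,0,0],
)

```text
time: 14.2
tool_pos: [409.5, 5.5, 71.2]
tcp_rot: [179.8, -0.0, 64.9]
force: [3.9, -4.0, 6.5]
gripper_width: 0.5
finger_force: 3.7
```

Request:
apply_moves(
  delta_pos=[
    [0,-1,0],
    [0,-1,0],
  ],
  roll=[0,0],
)

```text
time: 14.4
tool_pos: [409.1, 5.8, 71.2]
tcp_rot: [179.8, -0.0, 64.9]
force: [5.7, -4.6, 5.2]
gripper_width: 0.3
finger_force: 4.1
```

Request:
apply_moves(
  delta_pos=[
    [0,-1,0],
    [0,-1,0],
  ],
  roll=[0,0],
)

```text
time: 14.6
tool_pos: [408.6, 6.0, 71.4]
tcp_rot: [179.8, -0.0, 64.9]
force: [6.9, -5.2, 5.1]
gripper_width: 0.6
finger_force: 4.6
```

Request:
apply_moves(
  delta_pos=[
    [0,1,0],
    [0,1.5,0],
    [0,2,-0.5],
    [0,2,-1],
    [0,2,-1.5],
    [0,2,-2],
    [0,2,-2.5],
    [0,2,-3],
    [0,2,-3.5],
    [0,2,-4],
    [0,2,-4],
  ],
  roll=[0,0,0,0,0,0,0,0,0,0,0],
)

```text
time: 15.7
tool_pos: [408.0, 6.2, 74.6]
tcp_rot: [-180.0, 0.0, 64.9]
force: [3.3, -3.3, 0.9]
gripper_width: 0.4
finger_force: 2.0
```

Request:
apply_moves(
  delta_pos=[
    [0,0,-0.5],
    [0,0,-1],
    [0,0,-1.5],
    [0,0,-2],
    [0,0,-2],
  ],
  roll=[0,0,0,0,0],
)

```text
time: 16.2
tool_pos: [407.6, 6.8, 76.6]
tcp_rot: [-180.0, 0.0, 65.0]
force: [0.6, -0.6, 0.2]
gripper_width: 0.1
finger_force: 0.3
```

Request:
apply_moves(
  delta_pos=[
    [0,1.5,-0.5],
    [0,3,-1],
    [0,3,-2],
    [0,3,-4],
    [0,3,-6],
    [0,3,-9],
    [0,3,-12],
    [0,3,-16],
    [0,3,-30],
    [0,3,-60],
    [0,3,-90],
    [0,3,-100],
  ],
  roll=[0,0,0,0,0,0,0,0,0,0,0,0],
)

```text
time: 17.4
tool_pos: [412.1, 5.7, 179.4]
tcp_rot: [179.8, -0.1, 65.0]
force: [1.0, -0.1, -1.0]
gripper_width: 0.4
finger_force: 0.0
```

Request:
apply_moves(
  delta_pos=[
    [-10,0,0],
    [-40,0,0],
    [-75,0,-5],
    [-110,0,-10],
    [-140,0,-10],
    [-150,0,-10],
    [-150,0,-10],
  ],
  roll=[0,0,0,0,0,0,0],
)

```text
time: 18.1
tool_pos: [345.8, -131.8, 185.7]
tcp_rot: [-179.9, 0.0, 64.8]
force: [0.2, 1.2, -0.3]
gripper_width: 0.2
finger_force: 0.0
```

```bash
python3 - <<'E'
from rig import env,vision
import cv2
print(env.sense()["force"])
a=vision.capture("top")["frame"][150:400,180:430,::-1]
b=vision.capture("scene")["frame"][120:320,130:380,::-1]
import numpy as np
b=np.pad(b,((0,50),(0,0),(0,0)))
cv2.imwrite("pics/e.png",cv2.resize(np.hstack([a,b]),(800,400),interpolation=cv2.INTER_CUBIC))
E
```

```text
[ 0.16875017  1.21984916 -0.25109262]
```

View pics/e.png

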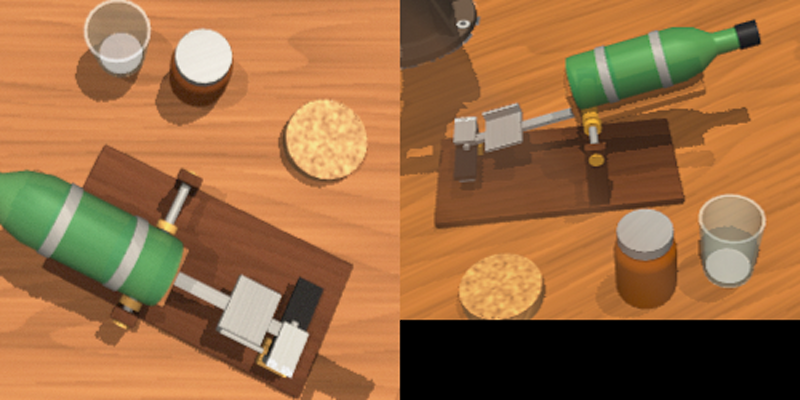

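The cradle is locked with its neck up, the bar is under the lip at (290,345), the +y hub is against its upright, and the bystanders haven't moved. Handing in.

```bash
python3 -c "
from rig import ticket
print(ticket.sign_off())"
```

```text
the job is handed in; nothing more can be done
None
```

The job is handed in: the cradle stands neck up, slid home against its end stop with the tail bar under the catch lip, and holds by itself. The highest reading was about 10 N, the bystanders look unmoved, and the sign-off returned no verdict.

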